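# Zero the needle valve on a leaf-chamber air rig and open the supply

### The job

Set the air rig for the leaf chamber: screw the needle valve's black bar handle clockwise until you feel the needle seat, nipped up finger-tight but never wrenched, then back it off a quarter of a turn. After that swing the supply lever round until it is fully open, in line with its pipe, and leave everything else on the bench where it is.

Things in the scene. Friction and masses are not known exactly. Their poses are not given: they have to be found in the camera images.
- rig: Air rig, screwed to the bench: aluminium plate 130 (x) x 400 (y) x 8 mm, origin under its middle. Brass pipe along its y at x=0: inlet barb at +y, ball valve with the supply lever at y=+100 mm, aluminium block (50 mm wide, top 58 mm over the bench) from y=+45 to -145 mm, needle valve on the block at y=-110 mm.
- flow_tube (a point): Top of the upright clear flow-meter tube on the block between the two valves (26 x 34 mm in plan, top 194 mm over the bench, at the rig's x=12, y=0 mm): keep the gripper clear of it.
- handle (a point): Centre of the needle valve's black bar handle, on the valve's upright axis, 130 mm over the bench. Bar: 56 mm long (its x), 12 mm wide (its y), 18 mm high (9 up, 9 down), both ends alike. Below it a hub and stem up to 13 mm thick stand free for 15 mm above the 20 mm bonnet. Clockwise from above closes, 1 mm per turn. Starts 0.5 to 1.8 rad open; drags 0.04 N m.
- valve_top (a point): On the valve's axis, on top of the square brass needle-valve body (26 x 26 mm, side barb to the rig's -y), 93 mm over the bench, z up. Handle at the seat: 37.00 mm above this point; a quarter turn open 37.25 mm, far finer than these readings. The angle at which the needle seats differs from valve to valve, cannot be seen and must be felt.
- valve (a joint): Twist (rad) of the needle-valve body on its rubber bush: 0 at rest, negative wound clockwise from above, 2 N m per rad, so it follows the torque on the handle: 0.02 turning freely, more once the needle is seated. Finger-tight: 0.08 (0.16 N m) or a little more; over 0.35 (0.7 N m) is wrenched. Let go, body and handle spring back together to where the needle just seats.
- supply (a joint): Supply lever of the ball valve (rad): 0 shut, across the pipe and pointing to the rig's -x; 1.571 open against its stop, along the pipe and pointing to the rig's +y, the inlet. Opens clockwise seen from above, drags 0.12 N m and stays where it is left.
- lever_grip (a point): Middle of the lever's grey sleeve, 60 mm from the pivot, 81.5 mm over the bench, moving with the lever; its x points to the pivot. Sleeve: 62 mm long (25 to 87 mm from the pivot), 17 mm wide, 11 mm thick. Beside and under the sleeve, within 25 mm, nothing stands higher than 61 mm; the brass gland at the pivot (18 mm thick) reaches 79 mm.
- supply_pivot (a point): Upright pivot axis of the supply lever, 81.5 mm over the bench; this point is fixed to the rig.
- petri: Bystander: clear petri dish, diameter 95 mm, 17 mm high, near the rig; origin under its middle.
- beaker: Bystander: glass beaker, diameter 68 mm, 90 mm high, by the rig's needle-valve end; origin under its middle.
- jar: Bystander: amber jar with black lid, diameter 56 mm, 75 mm high; origin under its middle.
- spanner: Bystander: steel spanner, 150 mm long, lying in front of the rig.
- fitting: Bystander: spare brass hose fitting, 17 mm hexagon, 31 mm high, standing on the rig's base plate behind the block; origin under its middle.
- seedling: Bystander: seedling in a terracotta pot, diameter 74 mm, 115 mm high with its leaves, behind the rig; origin under its middle.
- loupe: Bystander: folding hand lens, 86 mm long, lying flat; origin under its lens.

How it is judged:
By the outcome, as a careful person would: the job done as asked, in the order asked, and still so for the second after the job is handed in, with the robot touching nothing.
It also fails if it takes over 72 s, if anything falls off the work surface, if the arm or the gripper's body presses on something with over 40 N, if the wrist force passes 120 N, or if a joint passes its speed limit or range.

### The arm

A 7-joint arm with a two-finger parallel gripper is mounted at the origin on the work surface. World frame = base frame: x ahead of the robot, y to its left, z up, the work surface at z = 0. Lengths are in m, angles in rad, forces in N, time in s.
With the tool pointing down it reaches from about 0.4 to 0.75 m from the base axis. Payload 19.5 kg.
Tool frame: the origin (TCP) lies at the very end of the fingers, on their centre line; the grasp point (between the pads) lies 19 mm behind it; z points along the fingers, y is the line along which they close (so a half turn about z gives the same grasp; the last joint's range is limited). The gripper opens to 85 mm and grips with 20 to 120 N. Pads are 22 mm wide; open, the fingers measure 114 mm over their backs; the gripper's body (76 mm by 85 mm) begins 54 mm behind the grasp point. The pads swing forward as they close: fully open they stand 13 mm farther back than shut.
Start: joints at [1.277, 0.707, -0.028, 1.485, 0.022, 0.951, -0.075], TCP at [0.143, -0.557, 0.231] pointing down, gripper open.
Joint ranges: [-2.71, 2.71], [-0.32, 2.16], [-1.57, 1.52], [0, 2.45], [-1.46, 4.6], [0, 2.02], [-2.83, 2.83]. Speed limits (rad/s): [1.89, 1.89, 2.57, 2.57, 3.01, 3.01, 3.01].

### API

Orientations are given as a unit quaternion [w, x, y, z].
In Python, from cell import robot, cams, nets gives the robot as it stands.
- The arm moves only by the tool send_rows, never from a script. Its argument "series" is a list that holds one entry, the list of rows, each a list of 7 numbers: the shift along the tool's x, y, z in m, then the turn, a rotation vector about the tool's x, y, z in rad, then the opening, from 0 (shut) to 1 (fully open). In form: [[[x, y, z, wx, wy, wz, gripper], ...]]. A call has 1 to 12 rows; each row shifts and turns the commanded pose from where the row before left it, along the tool's axes as they then stand; what a row does not reach is not made up. A row lasts 1/12 s, in which the tool goes at most 41.7 mm and 7.16 degrees, less where a joint would pass 70% of its speed; a pose out of reach is approached as far as the arm can. A call is refused whole if a number of a shift passes 0.0417 or a number of a turn 0.125, either way. A call with a gripper value outside its range is refused whole. The fingers move at their own pace and stop on an object; the grip force is fixed at half the most. Time passes only in rows, so rows that do not move let the fingers close. It gives the time, the measured TCP pose, the force, the opening and the grip force at its end, in the units of the state.
- robot.get_obs(): the state, without advancing time (a new reading comes with each control period).
- cams.capture(name): name is "side" or "top"; returns the picture (420x560x3 uint8, red, green, blue); there is no depth.
- cams.calibration(name): a dict with "fx", "fy", "cx", "cy" (pixels), "camera_from_world" (4x4, takes a point from world to camera coordinates). Camera axes: x right, y down, z forward; pixel columns grow to the right and rows downward; lengths in m; the calibration is good to about 2 mm. A picture is of the moment at which its call begins. calibration takes no time and is no camera call.
- robot.job_done(): hands the job in; it is judged then, once.
Trained networks look in the newest picture that a camera, given by its name, has taken for a name from the list of things; names that differ only in an ending like _2 or _b are one class to them, and where a whole thing is asked for, a point or a joint stands for the part that bears it (a point fixed in the world has none). Each returns a list of dicts, best first, with "score" (0 to 1); they miss things now and then, are a little off and sometimes report something else, mostly with a low value. They report only what shows in the picture. A call takes as long as a camera call.
- nets.boxes_of(camera, name): "at" ([row, column] in pixels, amid what is visible of it).
The state is a dict: "t": time; "qpos": joint angles; "dq": joint speeds; "effort": joint torques, N m; "position": TCP position; "tool_rot": TCP orientation; "force": force on the tool from outside, world axes, zero at the start; "ft_torque": the same for the moment, N m; "grip_width": opening from 0.0 (shut) to 1.0 (fully open); "grasp_force": force on a finger pad.
Only numpy, scipy, OpenCV 4.12 (cv2) and the standard library are available. Lean on these libraries where they do the work, as an engineer would, in place of code of your own. Each camera call takes 0.05 s, during which the arm holds its last target. There are 200 camera calls.

## Working session

There is one attempt and no reset: what is moved stays moved. The work goes in short steps, Python scripts to look and compute and a tool call to move; the robot and the scene stay as the last step left them, time stands still between calls to the robot, and variables do not carry over. Pictures are saved under pics/ and viewed, at most 10 in all, crops included, and the job is handed in when it is done.

Besides the shell and the picture viewer there is one more tool, called after ">>>" by a JSON object that holds its "op" and its "data". send_rows: Moves the arm, as the interface text tells. Its arguments: {"type":"object","properties":{"series":{"type":"array"}},"required":["series"]}

```bash
mkdir -p pics; cat > h.py <<'E'
import numpy as np, cv2
from cell import robot, cams, nets
def ray(name,px):
    c=cams.calibration(name);T=np.array(c["camera_from_world"]);R=T[:3,:3];t=T[:3,3]
    d=R.T@np.array([(px[1]-c["cx"])/c["fx"],(px[0]-c["cy"])/c["fy"],1.]);return -R.T@t,d
def atz(name,px,z):
    o,d=ray(name,px);return o+d*(z-o[2])/d[2]
def proj(name,p):
    c=cams.calibration(name);T=np.array(c["camera_from_world"]);q=T[:3,:3]@np.array(p)+T[:3,3]
    return np.array([c["cy"]+c["fy"]*q[1]/q[2],c["cx"]+c["fx"]*q[0]/q[2]])
def two(a,b):
    (o1,d1),(o2,d2)=a,b
    s=np.linalg.lstsq(np.c_[d1,-d2],o2-o1,rcond=None)[0];return (o1+d1*s[0]+o2+d2*s[1])/2
E
python3 - <<'E'
from h import *
np.set_printoptions(precision=4,suppress=True)
for n in("top","side"):
    im=cams.capture(n);cv2.imwrite(f"pics/{n}0.png",cv2.resize(im[:,:,::-1],None,fx=1.4,fy=1.4))
    print(n,ray(n,(210,280)))
    for k,z in dict(handle=.13,valve_top=.093,lever_grip=.0815,supply_pivot=.0815,flow_tube=.194,beaker=.045,fitting=.02).items():
        r=nets.boxes_of(n,k)[:2]
        for q in r: print(k,round(q["score"],2),np.array(q["at"]),atz(n,q["at"],z))
print(robot.get_obs())
E
```

```text
top (array([ 0.4249, -0.0181,  1.2567]), array([ 0.1302, -0.0105, -0.9915]))
handle 0.51 [206.8 306. ] [ 0.5825 -0.0952  0.13  ]
valve_top 0.69 [212.7 308.2] [ 0.5724 -0.1036  0.093 ]
lever_grip 0.46 [236.4 227.4] [0.5069 0.1046 0.0815]
supply_pivot 0.95 [220.8 264.5] [0.5499 0.0093 0.0815]
flow_tube 0.64 [219.4 264.7] [0.5412 0.0063 0.194 ]
beaker 0.62 [206.9 368.6] [ 0.5981 -0.2703  0.045 ]
beaker 0.21 [164.2 249.2] [0.7083 0.056  0.045 ]
fitting 0.74 [239.5 228.7] [0.5028 0.1072 0.02  ]
side (array([-0.1766, -1.0498,  1.2905]), array([ 0.4495,  0.5888, -0.6718]))
valve_top 0.58 [237.  284.4] [ 0.5574 -0.1084  0.093 ]
supply_pivot 0.88 [235.  269.3] [ 0.5325 -0.0621  0.0815]
flow_tube 0.9 [234.6 268.8] [ 0.4664 -0.1518  0.194 ]
flow_tube 0.65 [269.2 324.8] [ 0.5043 -0.3528  0.194 ]
beaker 0.89 [269.6 325.7] [ 0.5979 -0.261   0.045 ]
{'t': 0.8, 'qpos': array([ 1.2773,  0.7065, -0.0276,  1.4846,  0.0221,  0.9509, -0.0755]), 'dq': array([-0.0018, -0.0013, -0.002 ,  0.0003,  0.0011, -0.0008, -0.0001]), 'effort': array([  0.002 , -88.2909,   1.235 , -23.6355,   0.0173,   0.0021,
         0.    ]), 'position': array([ 0.1433, -0.5569,  0.2313]), 'tool_rot': array([-0.    ,  0.9921,  0.1256, -0.    ]), 'force': array([-0.6156,  0.0105,  0.1878]), 'ft_torque': array([-0.0274,  0.0188,  0.0009]), 'grasp_force': 0.0, 'grip_width': 0.9959281759574511}
```

```bash
python3 - <<'E'
import cv2,numpy as np
a=cv2.imread("pics/top0.png");a=cv2.resize(a,(560,420),interpolation=cv2.INTER_AREA)
# crop rows150-290, cols 190-400 (x3.8)
cv2.imwrite("pics/topc.png",cv2.resize(a[140:290,195:395],(800,600),interpolation=cv2.INTER_CUBIC))
E
```

```text
(no output)
```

View pics/side0.png

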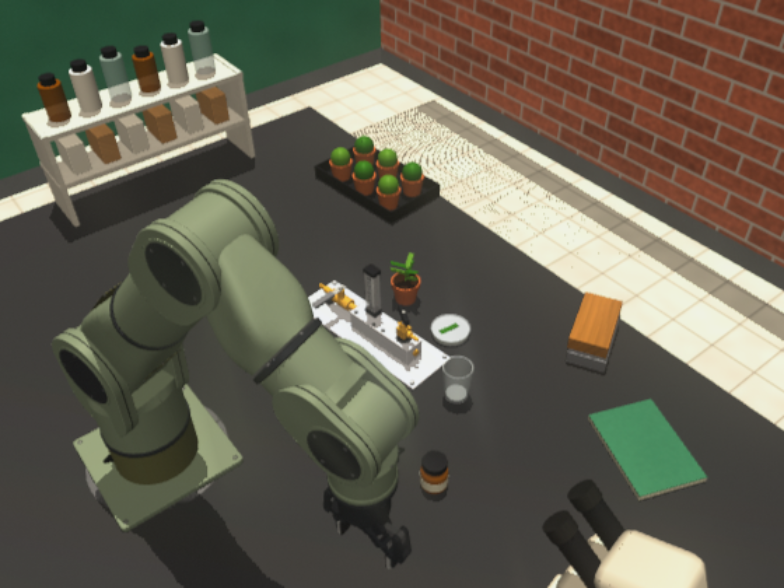

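View pics/topc.png

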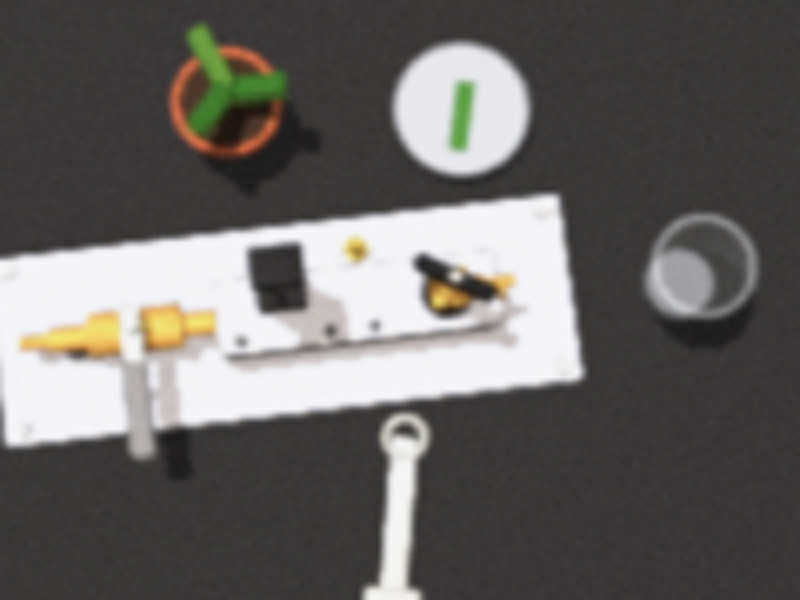

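```bash
python3 - <<'E'
from h import *
np.set_printoptions(precision=4,suppress=True)
P=lambda c,r,z:atz("top",(140+r/4-.4,195+c/4-.4),z)
A=P(558,193,.008);B=P(582,380,.008);C=P(8,445,.008)
print("corners",A,B,C,np.linalg.norm(A-B),np.linalg.norm(C-B))
u=C-B;yaw=np.arctan2(-u[0],u[1]);R=np.array([[np.cos(yaw),-np.sin(yaw)],[np.sin(yaw),np.cos(yaw)]])
o=((A+C)/2)[:2];print("yaw",yaw,"o",o)
for n,l in dict(valve=(0,-.11),pivot=(0,.1),tube=(.012,0)).items(): print(n,o+R@l)
h1=P(417,262,.139);h2=P(495,291,.139);print("handle",(h1+h2)/2,h1-h2,np.linalg.norm(h1-h2),np.arctan2(*(h1-h2)[[1,0]]))
print("pivot",P(133,328,.085),"levertip",P(142,455,.085), "tube",P(278,265,.194), "fitting",P(356,243,.031))
E
```

```text
corners [ 0.655  -0.1815  0.008 ] [ 0.5242 -0.1989  0.008 ] [0.4703 0.1955 0.008 ] 0.1319645515995718 0.39806110039363624
yaw 0.13579601818016424 o [0.5627 0.007 ]
valve [ 0.5776 -0.102 ]
pivot [0.5491 0.1061]
tube [0.5746 0.0086]
handle [ 0.5766 -0.1011  0.139 ] [0.0171 0.0488 0.    ] 0.051751899650068614 1.234255552696948
pivot [0.5452 0.1045 0.085 ] levertip [0.4631 0.0957 0.085 ] tube [0.5735 0.0086 0.194 ] fitting [ 0.6128 -0.0403  0.031 ]
```

>>> {"op": "send_rows", "data": {"series": [[[0.0267, -0.0167, 0, 0, 0, 0, 1], [0.0267, -0.0167, 0, 0, 0, 0, 1], [0.0267, -0.0167, 0, 0, 0, 0, 1], [0.0267, -0.0167, 0, 0, 0, 0, 1], [0.0267, -0.0167, 0, 0, 0, 0, 1], [0.0267, -0.0167, 0, 0, 0, 0, 1], [0.0267, -0.0167, 0, 0, 0, 0, 1], [0.0267, -0.0167, 0, 0, 0, 0, 1], [0.0267, -0.0167, 0, 0, 0, 0, 1], [0.0267, -0.0167, 0, 0, 0, 0, 1]]]}}

```text
t: 1.63
position: [0.3611, -0.3274, 0.2314]
tool_rot: [0.0, 0.992, 0.126, 0.0]
force: [0.2, -1.1, 0.2]
grip_width: 0.999
grasp_force: 0.0
```

>>> {"op": "send_rows", "data": {"series": [[[0.0267, -0.0167, 0, 0, 0, 0, 1], [0.0267, -0.0167, 0, 0, 0, 0, 1], [0.0267, -0.0167, 0, 0, 0, 0, 1], [0.0267, -0.0167, 0, 0, 0, 0, 1], [0.0267, -0.0167, 0, 0, 0, 0, 1], [0.0267, -0.0167, 0, 0, 0, 0, 1], [0.0267, -0.0167, 0, 0, 0, 0, 1], [0.0267, -0.0167, 0, 0, 0, 0, 1]]]}}

```text
t: 2.3
position: [0.5347, -0.1446, 0.2314]
tool_rot: [-0.0, 0.992, 0.126, 0.0]
force: [0.3, -0.6, -0.6]
grip_width: 1.002
grasp_force: 0.0
```

>>> {"op": "send_rows", "data": {"series": [[[0, 0, 0, 0, 0, -0.1, 0.6], [0, 0, 0, 0, 0, -0.1, 0.6], [0, 0, 0, 0, 0, -0.1, 0.6], [0, 0, 0, 0, 0, -0.1, 0.6], [0, 0, 0, 0, 0, -0.1, 0.6], [0, 0, 0, 0, 0, -0.1, 0.6], [0, 0, 0, 0, 0, -0.1, 0.6], [0, 0, 0, 0, 0, -0.1, 0.6], [0, 0, 0, 0, 0, -0.1, 0.6], [0, 0, 0, 0, 0, -0.08, 0.6], [0, 0, 0, 0, 0, 0, 0.6]]]}}

```text
t: 3.22
position: [0.5338, -0.1462, 0.2313]
tool_rot: [-0.0, 0.815, 0.579, 0.0]
force: [0.7, 0.6, -0.7]
grip_width: 0.598
grasp_force: 0.0
```

```bash
python3 - <<'E'
from h import *
a=cv2.imread("pics/side0.png");a=cv2.resize(a,(560,420),interpolation=cv2.INTER_AREA)
c=cv2.resize(a[200:280,240:347],(800,600),interpolation=cv2.INTER_CUBIC)
for p in [(.577,-.1015,.139),(.577-.0092,-.1015-.0264,.139),(.577+.0092,-.1015+.0264,.139),(.577,-.1015,.093)]:
    r,k=proj("side",p); print(r,k); cv2.circle(c,(int((k+.4-240)*7.48),int((r+.4-200)*7.5)),4,(0,0,255),1)
cv2.imwrite("pics/sidec.png",c)
E
```

```text
222.53604417302725 287.8216345943202
228.43241423496025 290.852130568611
216.77668372726077 284.86155602698835
233.05144833655436 287.87820607995656
```

View pics/sidec.png

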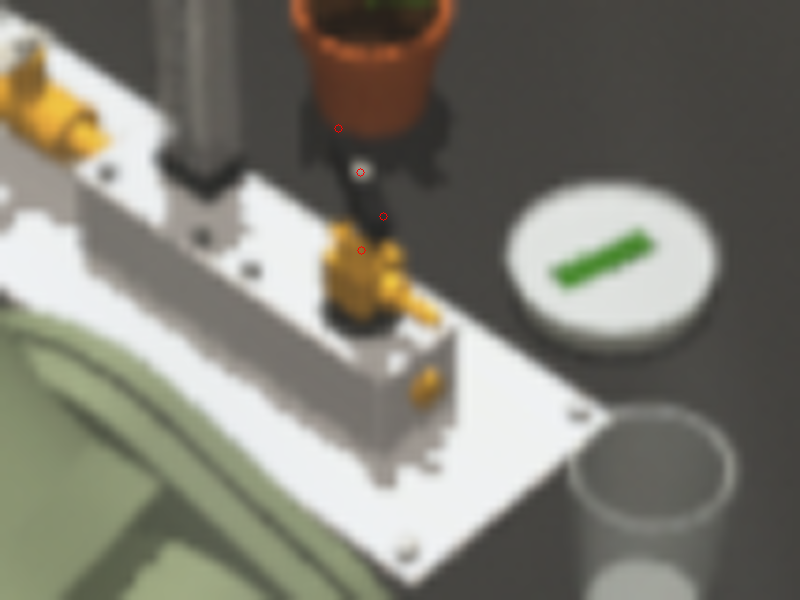

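>>> {"op": "send_rows", "data": {"series": [[[0.0188, 0.0087, 0, 0, 0, 0, 0.6], [0.0188, 0.0087, 0, 0, 0, 0, 0.6], [0.0188, 0.0087, 0, 0, 0, 0, 0.6], [0, 0, 0, 0, 0, 0, 0.6], [0, 0, 0.025, 0, 0, 0, 0.6], [0, 0, 0.025, 0, 0, 0, 0.6], [0, 0, 0.02, 0, 0, 0, 0.6], [0, 0, 0, 0, 0, 0, 0.6]]]}}

```text
t: 3.88
position: [0.5756, -0.1014, 0.1581]
tool_rot: [-0.002, 0.817, 0.577, -0.002]
force: [-0.6, 0.1, -0.3]
grip_width: 0.599
grasp_force: 0.0
```

```bash
python3 - <<'E'
from h import *
o=robot.get_obs();print(o["position"],o["tool_rot"],o["qpos"],o["force"],o["ft_torque"])
a=cams.capture("side")[:,:,::-1];b=cams.capture("top")[:,:,::-1]
cv2.imwrite("pics/g1.png",np.hstack([cv2.resize(a[170:270,240:340],(400,400)),cv2.resize(b[160:260,260:360],(400,400))]))
E
```

```text
[ 0.57563934 -0.10143651  0.15811891] [-0.00164199  0.81698648  0.57665139 -0.00188915] [ 0.21905934  0.81691956 -0.20070759  1.53152726  0.20028133  0.81840927
 -0.39943199] [-0.57021623  0.05788902 -0.32886215] [-0.01845573  0.03040842 -0.00615286]
```

View pics/g1.png

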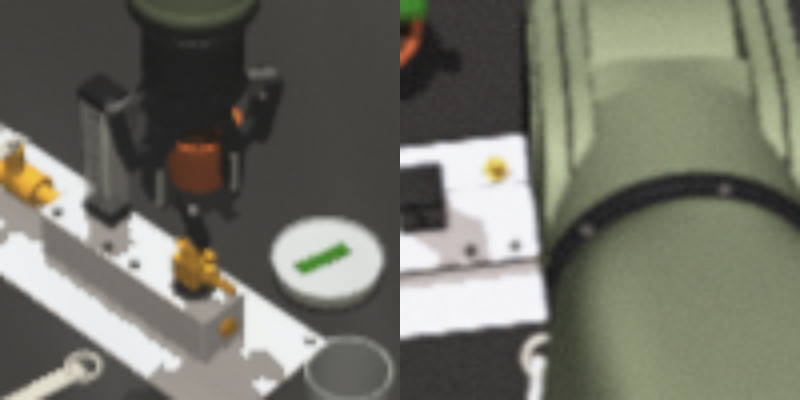

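>>> {"op": "send_rows", "data": {"series": [[[0, 0, 0.016, 0, 0, 0, 0.6], [0, 0, 0.016, 0, 0, 0, 0.6], [0, 0, 0.016, 0, 0, 0, 0.6], [0, 0, 0, 0, 0, 0, 0.6], [0, 0, 0, 0, 0, 0, 0.6], [0, 0, 0, 0, 0, 0, 0.6]]]}}

```text
t: 4.48
position: [0.5779, -0.1016, 0.115]
tool_rot: [0.001, 0.816, 0.577, 0.001]
force: [0.5, -0.5, -0.0]
grip_width: 0.604
grasp_force: 0.0
```

```bash
cat > s.py <<'E'
from h import *
np.set_printoptions(precision=4,suppress=True)
o=robot.get_obs();q=o["tool_rot"]
from scipy.spatial.transform import Rotation as R
m=R.from_quat(np.r_[q[1:],q[0]]).as_matrix()
print(o["t"],o["position"],"xang",np.arctan2(m[1,0],m[0,0]),"zax",m[:,2],"F",o["force"],"M",o["ft_torque"],"q7",o["qpos"][6],"eff7",o["effort"][4:],o["grip_width"],o["grasp_force"])
E
python3 s.py
```

```text
4.4833 [ 0.5779 -0.1016  0.115 ] xang 1.2311616561197245 zax [ 0.002  -0.0002 -1.    ] F [ 0.4997 -0.4603 -0.0297] M [ 0.0256 -0.008  -0.0237] q7 -0.4146201213676765 eff7 [ 0.0133 -0.0204 -0.0222] 0.6043490440411381 0.0
```

>>> {"op": "send_rows", "data": {"series": [[[0, 0, 0.002, 0, 0, 0, 0.6], [0, 0, 0, 0, 0, 0, 0], [0, 0, 0, 0, 0, 0, 0], [0, 0, 0, 0, 0, 0, 0], [0, 0, 0, 0, 0, 0, 0], [0, 0, 0, 0, 0, 0, 0], [0, 0, 0, 0, 0, 0, 0], [0, 0, 0, 0, 0, 0, 0]]]}}

```text
t: 5.15
position: [0.5767, -0.1014, 0.1116]
tool_rot: [-0.0, 0.816, 0.578, -0.0]
force: [-5.4, 1.0, 8.1]
grip_width: 0.126
grasp_force: 59.7
```

```bash
python3 s.py
```

```text
5.15 [ 0.5767 -0.1014  0.1116] xang 1.2316930783420184 zax [-0.001   0.0001 -1.    ] F [-5.4424  1.0277  8.0822] M [0.1435 1.2268 0.0006] q7 -0.4152747993199227 eff7 [ 0.265  -1.6686  0.0181] 0.1263407489180814 59.7440248176963
```

>>> {"op": "send_rows", "data": {"series": [[[0, -0.0007, -0.0005, 0, 0, 0, 0], [0, 0, 0, 0, 0, 0.05, 0], [0, 0, 0, 0, 0, 0.05, 0], [0, 0, 0, 0, 0, 0.05, 0], [0, 0, 0, 0, 0, 0.05, 0], [0, 0, 0, 0, 0, 0, 0], [0, 0, 0, 0, 0, 0, 0]]]}}

```text
t: 5.73
position: [0.5764, -0.1013, 0.1118]
tool_rot: [0.0, 0.869, 0.494, -0.0]
force: [-2.0, -0.5, -0.3]
grip_width: 0.127
grasp_force: 58.8
```

```bash
python3 s.py
```

```text
5.7333 [ 0.5764 -0.1013  0.1118] xang 1.0333227930208355 zax [-0.0003 -0.0002 -1.    ] F [-1.9748 -0.4579 -0.2764] M [-0.2484  0.3543  0.0016] q7 -0.5571705093904455 eff7 [-0.453  -0.5147 -0.5258] 0.12728454836013453 58.818135294131935
```

>>> {"op": "send_rows", "data": {"series": [[[0, 0, 0, 0, 0, 0.05, 0], [0, 0, 0, 0, 0, 0.05, 0], [0, 0, 0, 0, 0, 0.05, 0], [0, 0, 0, 0, 0, 0.05, 0]]]}}

```text
t: 6.07
position: [0.5765, -0.1014, 0.1118]
tool_rot: [-0.0, 0.915, 0.404, -0.0]
force: [-1.7, -1.1, 0.8]
grip_width: 0.129
grasp_force: 58.8
```

```bash
cat > s.py <<'E'
from h import *
import sys
np.set_printoptions(precision=3,suppress=True)
from scipy.spatial.transform import Rotation as R
n=int(sys.argv[1]) if len(sys.argv)>1 else 1
for i in range(n):
    if i: cams.capture("side")
    o=robot.get_obs();q=o["tool_rot"]
    m=R.from_quat(np.r_[q[1:],q[0]]).as_matrix()
    print(round(o["t"],2),o["position"],"xang %.4f"%np.arctan2(m[1,0],m[0,0]),"F",o["force"],"M",o["ft_torque"],"q",o["qpos"],"eff",o["effort"][[0,2,4,5,6]],o["grip_width"])
E
python3 s.py 4
```

```text
6.07 [ 0.576 -0.101  0.112] xang 0.8312 F [-1.669 -1.086  0.809] M [-0.29   0.265  0.018] q [ 0.156  0.878 -0.074  1.577  0.09   0.69  -0.7  ] eff [ 0.333 -1.219  0.376 -0.354  1.352] 0.12902179656173404
6.12 [ 0.576 -0.101  0.112] xang 0.8273 F [-2.517 -2.335  1.154] M [-0.441  0.341  0.025] q [ 0.156  0.878 -0.073  1.577  0.088  0.69  -0.703] eff [-0.055 -1.179  0.142 -0.4    1.274] 0.12703976695610303
6.17 [ 0.576 -0.101  0.112] xang 0.8322 F [-1.237 -0.528  0.636] M [-0.345  0.341  0.022] q [ 0.156  0.878 -0.074  1.577  0.09   0.69  -0.699] eff [-1.584  0.045 -0.949 -0.499 -1.346] 0.13100739494083005
6.22 [ 0.576 -0.101  0.112] xang 0.8342 F [-2.161 -1.271  0.734] M [-0.335  0.361 -0.   ] q [ 0.157  0.878 -0.075  1.577  0.091  0.691 -0.698] eff [-1.443 -0.193 -0.642 -0.494 -0.679] 0.13097789733653703
```

>>> {"op": "send_rows", "data": {"series": [[[0, 0, 0, 0, 0, 0.05, 0], [0, 0, 0, 0, 0, 0.05, 0], [0, 0, 0, 0, 0, 0, 0]]]}}

```text
t: 6.47
position: [0.5765, -0.1013, 0.1118]
tool_rot: [0.0, 0.934, 0.358, -0.0]
force: [-2.6, -0.9, 0.5]
grip_width: 0.129
grasp_force: 58.8
```

```bash
sed -i 's/,"q",o\["qpos"\].*$/,"q7 %.3f"%o["qpos"][6])/' s.py; python3 s.py 3
```

```text
6.47 [ 0.576 -0.101  0.112] xang 0.7318 F [-2.631 -0.853  0.464] M [-0.499  0.34   0.074] q7 -0.770
6.52 [ 0.576 -0.101  0.112] xang 0.7345 F [-1.363 -0.876  1.694] M [-0.521  0.372  0.021] q7 -0.768
6.57 [ 0.576 -0.101  0.112] xang 0.7351 F [-1.868 -2.102  0.939] M [-0.459  0.392  0.056] q7 -0.768
```

>>> {"op": "send_rows", "data": {"series": [[[0, 0, 0, 0, 0, 0.05, 0], [0, 0, 0, 0, 0, 0.05, 0], [0, 0, 0, 0, 0, 0, 0]]]}}

```text
t: 6.82
position: [0.5765, -0.1013, 0.1118]
tool_rot: [0.0, 0.951, 0.311, -0.0]
force: [-1.1, -2.6, 1.0]
grip_width: 0.132
grasp_force: 58.8
```

```bash
python3 s.py 3
```

```text
6.82 [ 0.576 -0.101  0.112] xang 0.6319 F [-1.119 -2.566  1.033] M [-0.556  0.405  0.053] q7 -0.840
6.87 [ 0.576 -0.101  0.112] xang 0.6346 F [-1.982 -2.354  1.04 ] M [-0.613  0.365  0.024] q7 -0.838
6.92 [ 0.576 -0.101  0.112] xang 0.6351 F [-2.059 -2.641  0.985] M [-0.609  0.331  0.036] q7 -0.838
```

>>> {"op": "send_rows", "data": {"series": [[[0, 0, 0, 0, 0, 0.05, 0], [0, 0, 0, 0, 0, 0.05, 0], [0, 0, 0, 0, 0, 0, 0]]]}}

```text
t: 7.17
position: [0.5765, -0.1013, 0.1118]
tool_rot: [0.0, 0.965, 0.263, -0.0]
force: [-1.8, -3.6, -0.2]
grip_width: 0.127
grasp_force: 58.8
```

```bash
python3 s.py 3
```

```text
7.17 [ 0.576 -0.101  0.112] xang 0.5318 F [-1.771 -3.551 -0.156] M [-0.69   0.355 -0.01 ] q7 -0.910
7.22 [ 0.576 -0.101  0.112] xang 0.5346 F [-2.096 -3.376  1.029] M [-0.678  0.368  0.042] q7 -0.908
7.27 [ 0.576 -0.101  0.112] xang 0.5352 F [-1.77  -3.56  -0.087] M [-0.674  0.387  0.005] q7 -0.908
```

>>> {"op": "send_rows", "data": {"series": [[[0, 0, 0, 0, 0, 0.05, 0], [0, 0, 0, 0, 0, 0.05, 0], [0, 0, 0, 0, 0, 0, 0]]]}}

```text
t: 7.52
position: [0.5765, -0.1014, 0.1118]
tool_rot: [0.0, 0.977, 0.214, -0.0]
force: [-1.9, -2.8, 0.7]
grip_width: 0.129
grasp_force: 58.7
```

```bash
python3 s.py 3
```

```text
7.52 [ 0.576 -0.101  0.112] xang 0.4318 F [-1.868 -2.844  0.695] M [-0.805  0.42   0.034] q7 -0.980
7.57 [ 0.576 -0.101  0.112] xang 0.4345 F [-1.788 -3.228 -0.275] M [-0.805  0.406  0.055] q7 -0.978
7.62 [ 0.576 -0.101  0.112] xang 0.4351 F [-1.207 -3.501  0.291] M [-0.789  0.411  0.027] q7 -0.977
```

>>> {"op": "send_rows", "data": {"series": [[[0, 0, 0, 0, 0, 0.05, 0], [0, 0, 0, 0, 0, 0.05, 0], [0, 0, 0, 0, 0, 0, 0]]]}}

```text
t: 7.87
position: [0.5765, -0.1014, 0.1118]
tool_rot: [0.0, 0.986, 0.165, -0.0]
force: [-1.7, -3.7, 0.3]
grip_width: 0.127
grasp_force: 58.7
```

```bash
python3 s.py 3
```

```text
7.87 [ 0.576 -0.101  0.112] xang 0.3318 F [-1.725 -3.683  0.334] M [-0.907  0.385  0.086] q7 -1.049
7.92 [ 0.576 -0.101  0.112] xang 0.3346 F [-2.198 -2.853  0.976] M [-0.981  0.427 -0.024] q7 -1.047
7.97 [ 0.576 -0.101  0.112] xang 0.3351 F [-1.909 -3.668 -0.635] M [-0.9    0.408  0.034] q7 -1.047
```

>>> {"op": "send_rows", "data": {"series": [[[0, 0, 0, 0, 0, 0.05, 0], [0, 0, 0, 0, 0, 0.05, 0], [0, 0, 0, 0, 0, 0, 0]]]}}

```text
t: 8.22
position: [0.5765, -0.1013, 0.1118]
tool_rot: [0.0, 0.993, 0.116, -0.0]
force: [-3.0, -4.0, 0.1]
grip_width: 0.134
grasp_force: 58.7
```

```bash
python3 s.py 3
```

```text
8.22 [ 0.576 -0.101  0.112] xang 0.2319 F [-3.023 -3.996  0.128] M [-0.961  0.413  0.081] q7 -1.119
8.27 [ 0.576 -0.101  0.112] xang 0.2346 F [-2.072 -4.775  0.607] M [-0.974  0.415  0.03 ] q7 -1.117
8.32 [ 0.576 -0.101  0.112] xang 0.2351 F [-2.614 -3.836 -0.584] M [-0.966  0.427  0.077] q7 -1.117
```

>>> {"op": "send_rows", "data": {"series": [[[-0.0005, 0.0006, 0, 0, 0, 0.05, 0], [0, 0, 0, 0, 0, 0.05, 0], [0, 0, 0, 0, 0, 0, 0]]]}}

```text
t: 8.57
position: [0.5763, -0.1016, 0.1118]
tool_rot: [-0.0, 0.998, 0.066, 0.0]
force: [-0.3, -1.5, -0.8]
grip_width: 0.127
grasp_force: 58.8
```

```bash
python3 s.py 4
```

```text
8.57 [ 0.576 -0.102  0.112] xang 0.1322 F [-0.298 -1.453 -0.82 ] M [-0.391  0.082  0.044] q7 -1.188
8.62 [ 0.576 -0.102  0.112] xang 0.1349 F [-0.126 -1.719 -0.97 ] M [-0.273  0.062  0.087] q7 -1.186
8.67 [ 0.576 -0.102  0.112] xang 0.1354 F [-0.348 -1.268 -1.206] M [-0.254  0.033  0.07 ] q7 -1.185
8.72 [ 0.576 -0.102  0.112] xang 0.1350 F [ 0.214 -0.273 -0.646] M [-0.185 -0.026 -0.005] q7 -1.186
```

>>> {"op": "send_rows", "data": {"series": [[[0, 0, 0, 0, 0, 0.05, 0], [0, 0, 0, 0, 0, 0.05, 0], [0, 0, 0, 0, 0, 0, 0]]]}}

```text
t: 8.97
position: [0.5763, -0.1017, 0.1118]
tool_rot: [-0.0, 1.0, 0.016, 0.0]
force: [-0.2, -0.7, -1.7]
grip_width: 0.128
grasp_force: 58.6
```

```bash
python3 s.py 4
```

```text
8.97 [ 0.576 -0.102  0.112] xang 0.0315 F [-0.16  -0.712 -1.687] M [-0.149 -0.083  0.026] q7 -1.258
9.02 [ 0.576 -0.102  0.112] xang 0.0344 F [ 0.213  0.069 -1.866] M [-0.085 -0.092  0.067] q7 -1.256
9.07 [ 0.576 -0.102  0.112] xang 0.0350 F [ 0.954  0.438 -2.756] M [ 0.002 -0.136  0.034] q7 -1.255
9.12 [ 0.576 -0.102  0.112] xang 0.0348 F [ 1.261 -0.202 -2.221] M [ 0.031 -0.109  0.051] q7 -1.256
```

>>> {"op": "send_rows", "data": {"series": [[[0, 0, 0.0002, 0, 0, 0.05, 0], [0, 0, 0, 0, 0, 0.05, 0], [0, 0, 0, 0, 0, 0, 0]]]}}

```text
t: 9.37
position: [0.5763, -0.1018, 0.1117]
tool_rot: [-0.0, 0.999, -0.034, 0.0]
force: [0.1, -0.3, 0.9]
grip_width: 0.124
grasp_force: 58.9
```

```bash
python3 s.py 4
```

```text
9.37 [ 0.576 -0.102  0.112] xang -0.0687 F [ 0.055 -0.309  0.865] M [ 0.051 -0.011 -0.013] q7 -1.328
9.42 [ 0.576 -0.102  0.112] xang -0.0658 F [0.131 0.776 1.688] M [ 0.156 -0.029  0.063] q7 -1.326
9.47 [ 0.576 -0.102  0.112] xang -0.0651 F [0.209 1.24  0.826] M [ 0.167 -0.092  0.018] q7 -1.325
9.52 [ 0.576 -0.102  0.112] xang -0.0654 F [ 0.833 -0.214  1.054] M [ 0.172 -0.144  0.025] q7 -1.325
```

>>> {"op": "send_rows", "data": {"series": [[[0, 0, 0, 0, 0, 0.05, 0], [0, 0, 0, 0, 0, 0.05, 0], [0, 0, 0, 0, 0, 0, 0]]]}}

```text
t: 9.77
position: [0.5762, -0.1018, 0.1116]
tool_rot: [-0.0, 0.996, -0.084, 0.0]
force: [1.2, 0.6, 1.9]
grip_width: 0.134
grasp_force: 59.0
```

```bash
python3 s.py 4
```

```text
9.77 [ 0.576 -0.102  0.112] xang -0.1688 F [1.199 0.581 1.925] M [ 0.177 -0.135  0.011] q7 -1.398
9.82 [ 0.576 -0.102  0.112] xang -0.1659 F [-0.323  1.138  0.716] M [ 0.256 -0.086  0.055] q7 -1.396
9.87 [ 0.576 -0.102  0.112] xang -0.1653 F [0.195 1.582 0.67 ] M [ 0.244 -0.132  0.089] q7 -1.395
9.92 [ 0.576 -0.102  0.112] xang -0.1655 F [0.838 1.322 1.39 ] M [ 0.363 -0.145  0.054] q7 -1.395
```

>>> {"op": "send_rows", "data": {"series": [[[0, 0, 0, 0, 0, 0.05, 0], [0, 0, 0, 0, 0, 0.05, 0], [0, 0, 0, 0, 0, 0, 0]]]}}

```text
t: 10.17
position: [0.5762, -0.1018, 0.1116]
tool_rot: [-0.0, 0.991, -0.134, 0.0]
force: [-0.2, 1.2, 2.2]
grip_width: 0.129
grasp_force: 59.0
```

```bash
python3 s.py 4
```

```text
10.17 [ 0.576 -0.102  0.112] xang -0.2688 F [-0.231  1.209  2.19 ] M [ 0.197 -0.14   0.082] q7 -1.468
10.22 [ 0.576 -0.102  0.112] xang -0.2659 F [-0.465  0.601  2.356] M [ 0.265 -0.116  0.011] q7 -1.466
10.27 [ 0.576 -0.102  0.112] xang -0.2653 F [0.826 1.488 1.953] M [ 0.308 -0.146 -0.02 ] q7 -1.465
10.32 [ 0.576 -0.102  0.112] xang -0.2655 F [0.048 1.818 1.451] M [ 0.341 -0.15   0.016] q7 -1.466
```

>>> {"op": "send_rows", "data": {"series": [[[0, 0, 0, 0, 0, 0.05, 0], [0, 0, 0, 0, 0, 0.05, 0], [0, 0, 0, 0, 0, 0, 0]]]}}

```text
t: 10.57
position: [0.5762, -0.1019, 0.1116]
tool_rot: [-0.0, 0.983, -0.183, -0.0]
force: [1.1, 0.3, 2.4]
grip_width: 0.129
grasp_force: 59.1
```

```bash
python3 s.py 4
```

```text
10.57 [ 0.576 -0.102  0.112] xang -0.3688 F [1.06  0.345 2.394] M [ 0.33  -0.162  0.053] q7 -1.538
10.62 [ 0.576 -0.102  0.112] xang -0.3660 F [1.143 1.986 0.865] M [ 0.296 -0.2    0.022] q7 -1.536
10.67 [ 0.576 -0.102  0.112] xang -0.3653 F [0.348 2.492 1.477] M [ 0.297 -0.155  0.025] q7 -1.536
10.72 [ 0.576 -0.102  0.112] xang -0.3655 F [0.329 1.836 1.526] M [ 0.386 -0.145  0.066] q7 -1.536
```

>>> {"op": "send_rows", "data": {"series": [[[0, 0, 0, 0, 0, 0.05, 0], [0, 0, 0, 0, 0, 0.05, 0], [0, 0, 0, 0, 0, 0, 0]]]}}

```text
t: 10.97
position: [0.5762, -0.1019, 0.1116]
tool_rot: [-0.0, 0.973, -0.232, -0.0]
force: [1.5, 0.8, 1.8]
grip_width: 0.13
grasp_force: 59.1
```

```bash
python3 s.py 4
```

```text
10.97 [ 0.576 -0.102  0.112] xang -0.4689 F [1.53  0.843 1.846] M [ 0.314 -0.16   0.07 ] q7 -1.609
11.02 [ 0.576 -0.102  0.112] xang -0.4660 F [-0.077  1.553  1.16 ] M [ 0.243 -0.161  0.04 ] q7 -1.607
11.07 [ 0.576 -0.102  0.112] xang -0.4653 F [1.484 0.545 1.222] M [ 0.319 -0.159  0.041] q7 -1.606
11.12 [ 0.576 -0.102  0.112] xang -0.4656 F [1.174 0.311 0.418] M [ 0.324 -0.129 -0.027] q7 -1.607
```

>>> {"op": "send_rows", "data": {"series": [[[0, 0, 0, 0, 0, 0.05, 0], [0, 0, 0, 0, 0, 0.05, 0], [0, 0, 0, 0, 0, 0, 0]]]}}

```text
t: 11.37
position: [0.5762, -0.1019, 0.1116]
tool_rot: [-0.0, 0.96, -0.281, -0.0]
force: [0.2, 1.9, 1.4]
grip_width: 0.126
grasp_force: 59.1
```

```bash
python3 s.py 4
```

```text
11.37 [ 0.576 -0.102  0.112] xang -0.5688 F [0.215 1.894 1.432] M [ 0.273 -0.152  0.193] q7 -1.680
11.42 [ 0.576 -0.102  0.112] xang -0.5659 F [0.113 1.208 1.28 ] M [ 0.27  -0.131  0.224] q7 -1.678
11.47 [ 0.576 -0.102  0.112] xang -0.5652 F [0.471 2.26  1.372] M [ 0.292 -0.138  0.239] q7 -1.677
11.52 [ 0.576 -0.102  0.112] xang -0.5655 F [0.439 1.218 0.803] M [ 0.315 -0.133  0.167] q7 -1.678
```

>>> {"op": "send_rows", "data": {"series": [[[0, 0, 0, 0, 0, 0.03, 0], [0, 0, 0, 0, 0, 0, 0], [0, 0, 0, 0, 0, 0, 0]]]}}

```text
t: 11.77
position: [0.5762, -0.1019, 0.1116]
tool_rot: [-0.0, 0.956, -0.294, -0.0]
force: [1.1, 1.2, 1.4]
grip_width: 0.13
grasp_force: 59.0
```

```bash
python3 s.py 16 | tee l.txt | tail -2; python3 -c "
import re,numpy as np
v=[float(re.search(r'M \[(.*?)\]',l)[1].split()[2]) for l in open('l.txt')];print(np.mean(v),np.std(v)/4)"
```

```text
12.47 [ 0.576 -0.102  0.112] xang -0.5982 F [0.445 1.467 1.294] M [ 0.254 -0.094  0.28 ] q7 -1.701
12.52 [ 0.576 -0.102  0.112] xang -0.5982 F [0.875 1.582 1.723] M [ 0.278 -0.059  0.185] q7 -1.701
0.256125 0.009217372778481947
```

>>> {"op": "send_rows", "data": {"series": [[[0, 0, 0, 0, 0, -0.1, 0], [0, 0, 0, 0, 0, -0.1, 0], [0, 0, 0, 0, 0, -0.1, 0], [0, 0, 0, 0, 0, -0.1, 0], [0, 0, 0, 0, 0, -0.1, 0], [0, 0, -0.0002, 0, 0, -0.1, 0], [0, 0, 0, 0, 0, -0.1, 0], [0, 0, 0, 0, 0, -0.1, 0], [0, 0, 0, 0, 0, -0.1, 0]]]}}

```text
t: 13.27
position: [0.5763, -0.1018, 0.1118]
tool_rot: [-0.0, 0.988, 0.153, 0.0]
force: [1.8, 2.9, 0.9]
grip_width: 0.13
grasp_force: 58.8
```

>>> {"op": "send_rows", "data": {"series": [[[0, 0, 0, 0, 0, -0.1, 0], [0, 0, 0, 0, 0, -0.1, 0], [0, 0, 0, 0, 0, -0.1, 0], [0, 0, 0, 0, 0, -0.1, 0], [0, 0, 0, 0, 0, -0.1, 0], [0, 0, 0, 0, 0, -0.1, 0], [0, 0, 0, 0, 0, -0.1, 0], [0, 0, 0, 0, 0, -0.08, 0], [0, 0, 0, 0, 0, 0, 0], [0, 0, 0, 0, 0, 0, 0]]]}}

```text
t: 14.1
position: [0.5762, -0.1017, 0.1118]
tool_rot: [-0.0, 0.858, 0.514, 0.0]
force: [0.6, 5.4, 1.4]
grip_width: 0.128
grasp_force: 59.1
```

```bash
python3 s.py 3
```

```text
14.1 [ 0.576 -0.102  0.112] xang 1.0790 F [0.589 5.447 1.445] M [ 0.95  -0.212 -0.024] q7 -0.524
14.15 [ 0.576 -0.102  0.112] xang 1.0786 F [0.536 4.233 1.004] M [ 0.998 -0.221 -0.019] q7 -0.524
14.2 [ 0.576 -0.102  0.112] xang 1.0790 F [1.586 4.516 1.144] M [ 0.926 -0.189 -0.032] q7 -0.524
```

>>> {"op": "send_rows", "data": {"series": [[[0.0007, -0.0004, 0, 0, 0, -0.042, 0], [0, 0, 0, 0, 0, 0, 0], [0, 0, 0, 0, 0, 0, 0]]]}}

```text
t: 14.45
position: [0.5762, -0.1014, 0.1118]
tool_rot: [0.0, 0.847, 0.532, -0.0]
force: [0.4, 0.3, 1.6]
grip_width: 0.126
grasp_force: 59.1
```

```bash
python3 s.py 3
```

```text
14.45 [ 0.576 -0.101  0.112] xang 1.1213 F [0.419 0.272 1.606] M [ 0.114 -0.272 -0.037] q7 -0.495
14.5 [ 0.576 -0.101  0.112] xang 1.1213 F [1.06  1.417 1.795] M [ 0.116 -0.364 -0.059] q7 -0.495
14.55 [ 0.576 -0.101  0.112] xang 1.1217 F [2.367 0.083 2.053] M [-0.027 -0.329 -0.032] q7 -0.494
```

>>> {"op": "send_rows", "data": {"series": [[[0, 0, 0, 0, 0, 0, 0.4], [0, 0, 0, 0, 0, 0, 0.4], [0, 0, 0, 0, 0, 0, 0.4], [0, 0, 0, 0, 0, 0, 0.4], [0, 0, -0.005, 0, 0, 0, 0.4], [0, 0, -0.02, 0, 0, 0, 0.4], [0, 0, -0.035, 0, 0, 0, 0.4], [0, 0, -0.035, 0, 0, 0, 0.4], [0, 0, -0.035, 0, 0, 0, 0.4]]]}}

```text
t: 15.3
position: [0.5758, -0.1011, 0.2438]
tool_rot: [-0.0, 0.846, 0.533, 0.0]
force: [-0.0, -0.2, 0.9]
grip_width: 0.398
grasp_force: 0.0
```

>>> {"op": "send_rows", "data": {"series": [[[0.0177, -0.0206, 0, 0, 0, 0, 0.6], [0.0177, -0.0206, 0, 0, 0, 0, 0.6], [0.0177, -0.0206, 0, 0, 0, 0, 0.6], [0.0177, -0.0206, 0, 0, 0, 0, 0.6], [0.0177, -0.0206, 0, 0, 0, 0, 0.6], [0.0177, -0.0206, 0, 0, 0, 0, 0.6], [0.0177, -0.0206, 0, 0, 0, 0, 0.6], [0.0177, -0.0206, 0, 0, 0, 0, 0.6]]]}}

```text
t: 15.97
position: [0.488, 0.0989, 0.2423]
tool_rot: [-0.0, 0.846, 0.533, 0.0]
force: [0.9, -0.3, -0.6]
grip_width: 0.597
grasp_force: 0.0
```

>>> {"op": "send_rows", "data": {"series": [[[0, 0, 0, 0, 0, -0.12, 0.6], [0, 0, 0, 0, 0, -0.12, 0.6], [0, 0, 0, 0, 0, -0.12, 0.6], [0, 0, 0, 0, 0, -0.12, 0.6], [0, 0, 0, 0, 0, -0.12, 0.6], [0, 0, 0, 0, 0, -0.12, 0.6], [0, 0, 0, 0, 0, -0.12, 0.6], [0, 0, 0, 0, 0, -0.12, 0.6], [0, 0, 0, 0, 0, -0.12, 0.6]]]}}

```text
t: 16.72
position: [0.4888, 0.0976, 0.2422]
tool_rot: [0.0, 0.449, 0.893, 0.0]
force: [-1.0, -0.5, -0.5]
grip_width: 0.6
grasp_force: 0.0
```

>>> {"op": "send_rows", "data": {"series": [[[0, 0, 0, 0, 0, -0.12, 0.6], [0, 0, 0, 0, 0, -0.12, 0.6], [0, 0, 0, 0, 0, -0.12, 0.6], [0, 0, 0, 0, 0, -0.12, 0.6], [0, 0, 0, 0, 0, -0.12, 0.6], [0, 0, 0, 0, 0, -0.12, 0.6], [0, 0, 0, 0, 0, -0.12, 0.6], [0, 0, 0, 0, 0, -0.12, 0.6], [0, 0, 0, 0, 0, -0.12, 0.6], [0, 0, 0, 0, 0, 0, 0.6], [0, 0, 0, 0, 0, 0, 0.6]]]}}

```text
t: 17.63
position: [0.4888, 0.0976, 0.242]
tool_rot: [-0.0, -0.069, 0.998, 0.0]
force: [0.7, -0.9, 0.0]
grip_width: 0.597
grasp_force: 0.0
```

```bash
python3 s.py; python3 - <<'E'
from h import *
a=cams.capture("side")[:,:,::-1];b=cams.capture("top")[:,:,::-1]
cv2.imwrite("pics/g2.png",np.hstack([cv2.resize(a[160:260,210:310],(400,400)),cv2.resize(b[160:260,225:325],(400,400))]))
E
```

```text
17.63 [0.489 0.098 0.242] xang -3.0035 F [ 0.71  -0.89   0.046] M [ 0.029 -0.002  0.019] q7 0.859
```

View pics/g2.png

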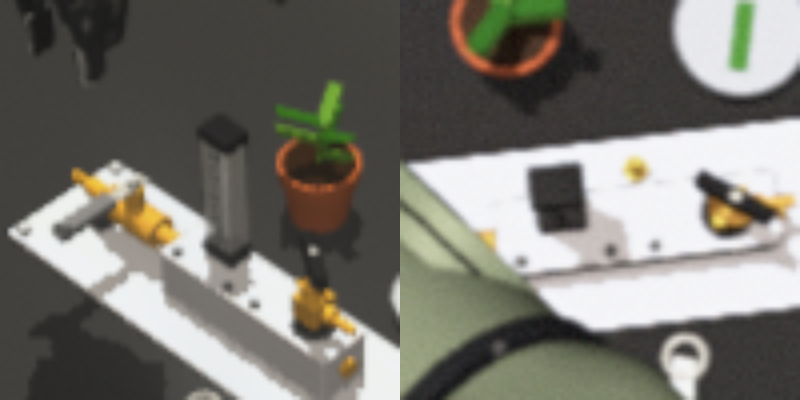

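```bash
python3 - <<'E'
from h import *
for px,py in ((.548,.106),):
  for d in (0,.025,.06,.087):
    p=np.array([px-.991*d,py-.135*d,.087]);r,c=proj("side",p);print(d,p,((c+.4-210)*4,(r+.4-160)*4))
print(atz("side",(160+228/4-.4,210+64/4-.4),.084))
E
```

```text
0 [0.548 0.106 0.087] (np.float64(132.94406447683616), np.float64(179.5517534082103))
0.025 [0.523225 0.102625 0.087   ] (np.float64(111.12792158699085), np.float64(193.9557621246356))
0.06 [0.48854 0.0979  0.087  ] (np.float64(80.05330071293952), np.float64(214.47263864994432))
0.087 [0.461783 0.094255 0.087   ] (np.float64(55.64655746780011), np.float64(230.58707942059857))
[0.47051705 0.09537672 0.084     ]
```

>>> {"op": "send_rows", "data": {"series": [[[0, 0, 0.035, 0, 0, 0, 0.6], [0, 0, 0.035, 0, 0, 0, 0.6], [0, 0, 0.035, 0, 0, 0, 0.6], [0, 0, 0.03, 0, 0, 0, 0.6], [0, 0, 0.025, 0, 0, 0, 0.6], [0, 0, 0.015, 0, 0, 0, 0.6], [0, 0, 0, 0, 0, 0, 0.6], [0, 0, 0, 0, 0, 0, 0.6], [0, 0, 0, 0, 0, 0, 0.6]]]}}

```text
t: 18.48
position: [0.4892, 0.098, 0.0679]
tool_rot: [0.001, -0.07, 0.998, 0.0]
force: [0.2, -0.1, 0.4]
grip_width: 0.597
grasp_force: 0.0
```

>>> {"op": "send_rows", "data": {"series": [[[0, 0, 0, 0, 0, 0, 0], [0, 0, 0, 0, 0, 0, 0], [0, 0, 0, 0, 0, 0, 0], [0, 0, 0, 0, 0, 0, 0], [0, 0, 0, 0, 0, 0, 0], [0, 0, 0, 0, 0, 0, 0], [0, 0, 0, 0, 0, 0, 0]]]}}

```text
t: 19.07
position: [0.489, 0.0983, 0.0676]
tool_rot: [0.001, -0.071, 0.997, 0.0]
force: [-1.2, 2.4, 10.4]
grip_width: 0.183
grasp_force: 59.7
```

```bash
python3 s.py 2
```

```text
19.07 [0.489 0.098 0.068] xang -2.9995 F [-1.239  2.379 10.433] M [ 0.379  0.346 -0.071] q7 0.580
19.12 [0.489 0.098 0.068] xang -2.9995 F [-2.195  1.772  9.674] M [ 0.356  0.394 -0.085] q7 0.580
```

>>> {"op": "send_rows", "data": {"series": [[[-0.0003, 0.006, -0.0005, 0, 0, 0.1, 0], [-0.0003, 0.006, 0, 0, 0, 0.1, 0], [-0.0003, 0.006, 0, 0, 0, 0.1, 0], [-0.0003, 0.006, 0, 0, 0, 0.1, 0], [0, 0, 0, 0, 0, 0, 0]]]}}

```text
t: 19.53
position: [0.4906, 0.1221, 0.0678]
tool_rot: [0.001, 0.131, 0.991, -0.0]
force: [1.2, -2.8, 2.2]
grip_width: 0.182
grasp_force: 59.5
```

```bash
python3 s.py 2
```

```text
19.53 [0.491 0.122 0.068] xang 2.8787 F [ 1.209 -2.768  2.166] M [-0.593 -0.297 -0.233] q7 0.249
19.58 [0.49  0.122 0.068] xang 2.8851 F [ 0.942 -2.244  4.605] M [-0.329 -0.268 -0.1  ] q7 0.254
```

>>> {"op": "send_rows", "data": {"series": [[[-0.0003, 0.006, 0, 0, 0, 0.1, 0], [-0.0003, 0.006, 0, 0, 0, 0.1, 0], [-0.0003, 0.006, 0, 0, 0, 0.1, 0], [-0.0003, 0.006, 0, 0, 0, 0.1, 0], [-0.0003, 0.006, 0, 0, 0, 0.1, 0], [0, 0, 0, 0, 0, 0, 0]]]}}

```text
t: 20.08
position: [0.505, 0.1472, 0.0677]
tool_rot: [0.0, 0.372, 0.928, -0.0]
force: [0.2, -4.6, 8.1]
grip_width: 0.182
grasp_force: 60.3
```

```bash
python3 s.py 2
```

```text
20.08 [0.505 0.147 0.068] xang 2.3803 F [ 0.227 -4.629  8.113] M [-0.985  0.089 -0.298] q7 -0.097
20.13 [0.505 0.147 0.068] xang 2.3852 F [-0.628 -3.993  7.804] M [-0.852  0.096 -0.253] q7 -0.093
```

>>> {"op": "send_rows", "data": {"series": [[[-0.0003, 0.006, -0.0003, 0, 0, 0.1, 0], [-0.0003, 0.006, 0, 0, 0, 0.1, 0], [-0.0003, 0.006, 0, 0, 0, 0.1, 0], [-0.0003, 0.006, 0, 0, 0, 0.1, 0], [-0.0003, 0.006, 0, 0, 0, 0.1, 0], [0, 0, 0, 0, 0, 0, 0]]]}}

```text
t: 20.63
position: [0.5298, 0.1624, 0.0677]
tool_rot: [-0.0, 0.59, 0.808, -0.001]
force: [-3.9, -6.3, 7.5]
grip_width: 0.185
grasp_force: 60.2
```

```bash
python3 s.py 2
```

```text
20.63 [0.53  0.162 0.068] xang 1.8799 F [-3.948 -6.315  7.548] M [-1.315  0.684 -0.388] q7 -0.410
20.68 [0.529 0.162 0.068] xang 1.8848 F [-2.114 -5.024  5.97 ] M [-1.132  0.56  -0.356] q7 -0.407
```

>>> {"op": "send_rows", "data": {"series": [[[-0.0002, 0.0042, 0, 0, 0, 0.07, 0], [-0.0002, 0.0042, 0, 0, 0, 0.07, 0], [0, 0.0018, 0, 0, 0, 0.03, 0], [0, 0, 0, 0, 0, 0, 0]]]}}

```text
t: 21.02
position: [0.5388, 0.1643, 0.0677]
tool_rot: [-0.0, 0.654, 0.756, -0.002]
force: [-5.8, -4.8, 8.9]
grip_width: 0.182
grasp_force: 60.3
```

```bash
python3 s.py 2
```

```text
21.02 [0.539 0.164 0.068] xang 1.7147 F [-5.76  -4.791  8.903] M [-1.157  1.278 -0.167] q7 -0.510
21.07 [0.539 0.164 0.068] xang 1.7164 F [-4.811 -5.269  7.414] M [-1.165  1.134 -0.247] q7 -0.509
```

>>> {"op": "send_rows", "data": {"series": [[[0, 0.0018, 0, 0, 0, 0.03, 0], [0, 0, 0, 0, 0, 0, 0], [0, 0, 0, 0, 0, 0, 0]]]}}

```text
t: 21.32
position: [0.5389, 0.1643, 0.0675]
tool_rot: [-0.001, 0.664, 0.747, -0.003]
force: [-15.8, -8.2, 14.0]
grip_width: 0.185
grasp_force: 61.5
```

```bash
python3 s.py 2
```

```text
21.32 [0.539 0.164 0.067] xang 1.6885 F [-15.772  -8.153  14.036] M [-1.569  3.399  0.846] q7 -0.527
21.37 [0.539 0.164 0.068] xang 1.6886 F [-16.224  -6.394  14.392] M [-1.616  3.434  0.818] q7 -0.527
```

>>> {"op": "send_rows", "data": {"series": [[[0, 0, 0, 0, 0, 0, 0.5], [0, 0, 0, 0, 0, 0, 0.5], [0, 0, 0, 0, 0, 0, 0.5], [0, 0, 0, 0, 0, 0, 0.5], [0, 0, -0.01, 0, 0, 0, 0.5], [0, 0, -0.03, 0, 0, 0, 0.5], [0, 0, -0.04, 0, 0, 0, 0.5], [0, 0, -0.04, 0, 0, 0, 0.5], [0, 0, -0.04, 0, 0, 0, 0.5], [0, 0, -0.02, 0, 0, 0, 0.5]]]}}

```text
t: 22.2
position: [0.542, 0.1664, 0.253]
tool_rot: [0.001, 0.666, 0.746, 0.002]
force: [1.2, 0.3, 0.4]
grip_width: 0.502
grasp_force: 0.0
```

```bash
python3 s.py; python3 - <<'E'
from h import *
a=cams.capture("side")[:,:,::-1];b=cams.capture("top")[:,:,::-1]
cv2.imwrite("pics/g3.png",np.hstack([cv2.resize(a[160:260,210:310],(400,400)),cv2.resize(b[160:260,225:325],(400,400))]))
E
```

```text
22.2 [0.542 0.166 0.253] xang 1.6847 F [1.191 0.334 0.369] M [-0.064  0.055 -0.014] q7 -0.441
```

View pics/g3.png

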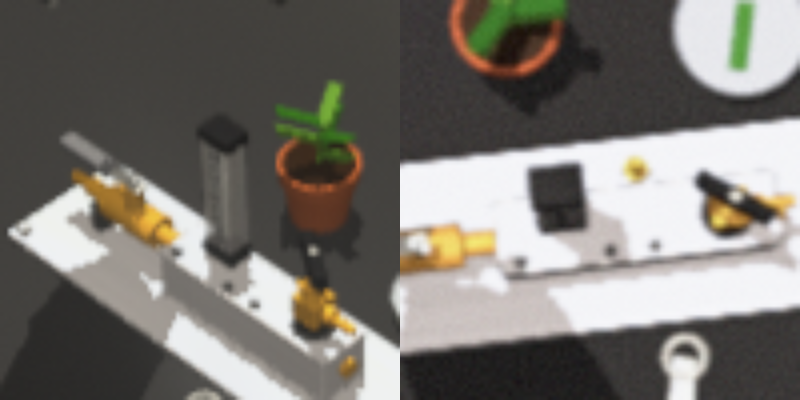

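The side view shows the lever parallel to the pipe, with its tip at about (65,138). The needle handle and the bystanders in the crops are undisturbed, and the gripper is clear of everything.

```bash
python3 -c "
from cell import robot
print(robot.job_done())"
```

```text
the job is handed in; nothing more can be done
None
```

I handed the job in at about 22 s: the needle was seated finger-tight at about 0.26 N m and backed off a quarter turn, then the supply lever was swung to its open stop in line with the pipe. Nothing else visible in the final pictures has moved.

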